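# Lock the lamp arm's pivot pin with its R-clip

### The job

Lock the pivot pin of the microscope's folding lamp arm: take the red-handled R-clip out of the blue rack and push its straight leg down through the cross hole in the pin until the bow springs over the pin and the handle sits down on it, then let go. Feel for the hole gently and do not force the clip: never press on the pin or bracket with more than about 20 N. Leave the spare key and everything else on the bench where it is.

Things in the scene. Friction and masses are not known exactly. Their poses are not given: they have to be found in the camera images.
- clip_grip (a point): R-clip: centre of its red handle (14 mm in x, 28 mm in y, 44 mm tall; grip it either way). x is square to the clip's flat plane, y points to the bow's side, z up. The straight leg hangs from the middle of the handle's underside. 40 to 80 g in all. At the start it stands in one of the rack's two slots, its handle's underside on the rack's top.
- leg_tip (a point): lower end of the clip's straight steel leg, 66 mm below clip_grip; axes as clip_grip. The leg is round, 5 mm thick, 44 mm long, with a rounded tip.
- clip_bow (a joint): how far the clip's sprung bow (4 mm wire, on the leg's +y side) is spread, rad: about 0 at rest, near 0.12 as its kink rides over the pin's widest part; it springs back by itself. From the handle down it stands 14 mm from the leg, kinks in to 9.5 mm at 23.5 mm below the handle and flares to 15 mm at its end, 31 mm below. Pushing it over the pin takes roughly 5 to 15 N.
- pin_axis (a point): point on the axis of the level steel pivot pin (22 mm thick), 85 mm above the bench, fixed to the bracket. x points along the pin to its free end, z up. A 7 mm hole goes straight down through the pin at y = 0, but how far the pin sticks out is not measured: the hole lies up to 14 mm to either side of this point along x, to be looked or felt for. The free end is 30 mm beyond the hole.
- home (a point): where clip_grip is when the clip is fully home, handle resting on the pin (33 mm above pin_axis; same uncertainty along x as the hole); axes as pin_axis. The clip's x axis then lies along the pin, with the bow on either side of it. The pin does not turn or slide under hand forces.
- rack: fixed blue rack, 140 mm (x) by 52 mm (y) by 60 mm tall, origin under its centre. Two upright slots, 8 mm (x) by 44 mm (y), at x = -40 and +40 mm; the R-clip stands in one and the spare key in the other.
- spare_grip (a point): spare straight key, to be left alone: centre of its black handle, same size as the clip's, with a straight leg and no bow, in the rack's other slot.
- dish_a: bystander: shut clear specimen dish, 56 mm across, 13 mm tall, origin under its centre
- dish_b: bystander: shut clear specimen dish, 56 mm across, 13 mm tall, origin under its centre
- dish_c: bystander: shut clear specimen dish, 56 mm across, 13 mm tall, origin under its centre
- jar: bystander: amber glass jar with a steel lid, 90 mm across, 130 mm tall, origin under its centre
- wash_bottle: bystander: white plastic bottle, 68 mm across, 170 mm tall, origin under its centre
- tweezers: bystander: dark steel tweezers lying on the bench, 118 mm long, 8 mm thick, origin under their middle
- bracket: fixed bracket of the folding lamp arm, origin on the bench below pin_axis, axes as there; black foot 145 x 90 mm; white cheeks, 44 mm wide, from x = -72 to -30 mm, their round tops 99 mm above the bench; the arm runs 200 mm towards +y from between them to a ring lamp 104 mm across, all below 100 mm
Things that resemble listed ones, but are neither listed nor needed, are in the scene too. What is meant by the part that bears clip_grip is not green, and is the larger of those in its own colour.

How it is judged:
By the outcome, as a careful person would: the job done as asked, in the order asked, and still so for the second after the job is handed in, with the robot touching nothing.
It also fails if it takes over 72 s, if anything falls off the work surface, if the arm or the gripper's body presses on something with over 40 N, if the wrist force passes 120 N, or if a joint passes its speed limit or range.

### The arm

A 6-joint arm with a two-finger parallel gripper is mounted at the origin on the work surface. World frame = base frame: x ahead of the robot, y to its left, z up, the work surface at z = 0. Lengths are in m, angles in degrees, forces in N, time in s.
With the tool pointing down it reaches from about 0.375 to 0.975 m from the base axis. Payload 3.8 kg.
Tool frame: the origin (TCP) lies midway between the tips of the shut fingers; the grasp point (between the pads) lies robot.grip_depth behind it (robot.grip_depth is the distance from the TCP to the grasp point, in m); z points along the fingers, y is the line along which they close (so a half turn about z gives the same grasp; the last joint's range is limited). The gripper opens to 85 mm and grips with 20 to 120 N. Pads are 22 mm wide; open, the fingers measure 114 mm over their backs; the gripper's body (76 mm by 85 mm) begins 54 mm behind the grasp point. The pads swing forward as they close: fully open they stand 13 mm farther back than shut.
Start: joints at [-74.192, 15.12, 91.902, -0, 72.978, -2.114], TCP at [0.208, -0.642, 0.231] pointing down, gripper open.
Joint ranges: [-150.88, 150.88], [-54.13, 125.18], [17.81, 147.31], [-75.09, 255.09], [0, 152.58], [-146.25, 146.25]. Speed limits (degrees/s): [147.25, 147.25, 180, 180, 180, 180].

### API

Orientations are given as a 3x3 rotation matrix whose columns are the frame's x, y, z axes.
In Python, from plant import status, snapshot, camera_params, robot gives the robot as it stands. The module is installed in compiled form; this text tells all that it offers.
- The arm moves only by the tool drive_tool, never from a script. Its argument "deltas" is a list of rows, each a list of 2 entries, a list of its own where there are three numbers: the shift along the world's x, y, z in mm, then the turn about the world's z in degrees. In form: [[[dx, dy, dz], yaw], ...]. A call has 1 to 12 rows; each row is the pose to reach, as a shift and turn from the pose commanded when the call began; what a row does not reach only later rows make up. A row lasts 1/12 s, in which the tool goes at most 41.7 mm and 7.16 degrees, less where a joint would pass 70% of its speed; a pose out of reach is approached as far as the arm can. A call with a gripper value outside its range is refused whole. "hand" is the opening, from 0 (shut) to 1 (fully open), set as the call begins (left out, the last holds). The fingers move at their own pace and stop on an object; the grip force is fixed at half the most. Time passes only in rows, so rows that repeat a pose let the fingers close. It gives the time, the measured TCP pose, the force, the opening and the grip force at its end, in the units of the state.
- status.read_state(): the state, without advancing time (a new reading comes with each control period).
- snapshot(name): name is "side" or "top" or "wrist"; returns the picture (400x640x3 uint8, red, green, blue); there is no depth.
- camera_params(name): a dict with "intrinsics" (3x3 intrinsics, pixels), "R" (3x3) and "t" (3): a world point X has camera coordinates R X + t; the wrist camera has in their place "tool_from_camera" (4x4, takes a point from camera to tool coordinates, whose origin is the TCP and whose axes are the flange's). Camera axes: x right, y down, z forward; pixel columns grow to the right and rows downward; lengths in m; the calibration is good to about 2 mm. The wrist camera is an equidistant fisheye: a pixel r from the principal point sees the ray r / f radians off the axis. A picture is of the moment at which its call begins: read the wrist's pose just before it. camera_params takes no time and is no camera call.
- robot.job_done(): hands the job in; it is judged then, once.
The state is a dict: "time_s": time; "qpos": joint angles; "joint_velocities": joint speeds; "tau": joint torques, N m; "tcp_pos": TCP position; "eef_rot": TCP orientation; "force": force on the tool from outside, world axes, zero at the start; "moment": the same for the moment, N m; "width": opening from 0.0 (shut) to 1.0 (fully open); "finger_force": force on a finger pad.
Only numpy, scipy, OpenCV 4.12 (cv2) and the standard library are available. Lean on these libraries where they do the work, as an engineer would, in place of code of your own. Each camera call takes 0.05 s, during which the arm holds its last target. There are 200 camera calls.

## Working session

There is one attempt and no reset: what is moved stays moved. The work goes in short steps, Python scripts to look and compute and a tool call to move; the robot and the scene stay as the last step left them, time stands still between calls to the robot, and variables do not carry over. Pictures are saved under pics/ and viewed, at most 10 in all, crops included, and the job is handed in when it is done.

Besides the shell and the picture viewer there is one more tool, called after "Call:" as name(argument=value, ...) on one line, values as JSON. drive_tool: Moves the arm, as the interface text tells. Its arguments: {"type":"object","properties":{"deltas":{"type":"array","items":{"type":"array"}},"hand":{"type":"number"}},"required":["deltas"]}

```bash
mkdir -p pics; cat > h.py <<'E'
import numpy as np, cv2
from plant import status, snapshot, camera_params, robot
def save(n,f):
    im=snapshot(n); cv2.imwrite('pics/'+f,im[:,:,::-1]); return im
E
python3 - <<'E'
from h import *
for n in('side','top'): save(n,n+'0.png')
s=status.read_state(); print(s['time_s'],s['tcp_pos'],s['eef_rot'],s['force'],robot.grip_depth)
for n in('side','top','wrist'): print(n,camera_params(n))
E
```

```text
0.1 [ 0.2075153  -0.64160982  0.23007413] [[ 9.51483545e-01  3.07699110e-01 -5.66282141e-04]
 [ 3.07699623e-01 -9.51481478e-01  1.98471864e-03]
 [ 7.18891915e-05 -2.06267193e-03 -9.99997870e-01]] [ 0.27026629 -0.18068831 -0.8131596 ] 0.0187
side {'intrinsics': array([[417.68127513,   0.        , 321.65854217],
       [  0.        , 417.68127513, 202.16586953],
       [  0.        ,   0.        ,   1.        ]]), 'R': array([[ 0.95478241, -0.29708633,  0.01141311],
       [-0.17952934, -0.60672422, -0.7743739 ],
       [ 0.23698051,  0.73730959, -0.63262532]]), 't': array([-0.53482984,  0.19271429,  0.97781975])}
top {'intrinsics': array([[471.83373577,   0.        , 316.58876318],
       [  0.        , 471.83373577, 198.2664003 ],
       [  0.        ,   0.        ,   1.        ]]), 'R': array([[ 0.02022934, -0.99975932,  0.00848942],
       [-0.99591265, -0.02089766, -0.08787079],
       [ 0.08802705, -0.00667715, -0.99609571]]), 't': array([0.01036478, 0.57295576, 1.439321  ])}
wrist {'intrinsics': array([[309.70691629,   0.        , 319.73442341],
       [  0.        , 309.70691629, 201.95525629],
       [  0.        ,   0.        ,   1.        ]]), 'tool_from_camera': array([[-5.34249880e-04, -9.54050378e-01, -2.99645776e-01,
         7.78564346e-02],
       [ 9.99999838e-01, -4.51550374e-04, -3.45234263e-04,
         7.36337000e-04],
       [ 1.94065717e-04, -2.99645912e-01,  9.54050465e-01,
        -1.42697596e-01],
       [ 0.00000000e+00,  0.00000000e+00,  0.00000000e+00,
         1.00000000e+00]])}
```

View pics/side0.png

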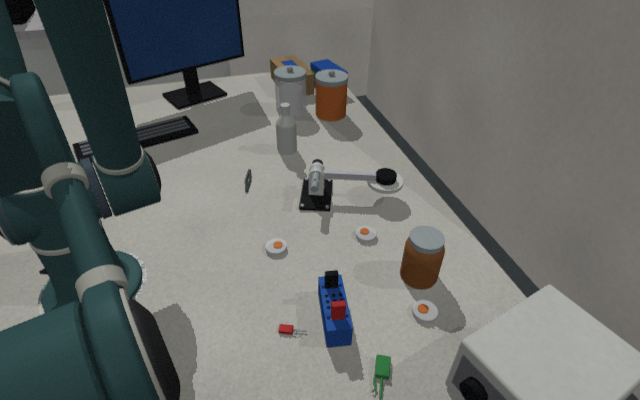

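View pics/top0.png

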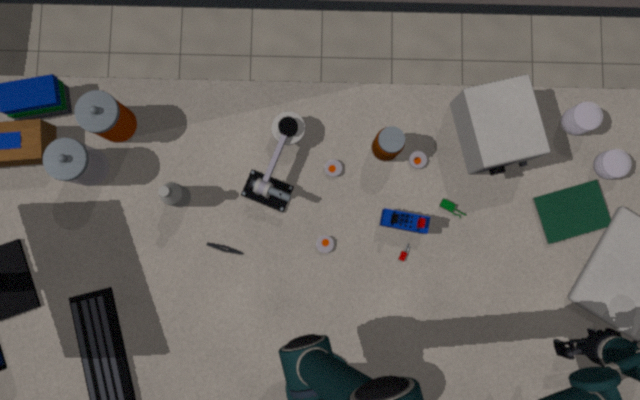

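The side view shows the red clip in the rack at about (338,310) with the black key at (331,279). The bracket is at (317,190). In the top view the clip is at about (422,224) and the bracket at (268,190). The small red clip lying on the bench and the green one are decoys. I'll enlarge these areas next.

```bash
python3 - <<'E'
from h import *
s=cv2.imread('pics/side0.png');t=cv2.imread('pics/top0.png')
def c(im,x,y,w=80,h=60): return cv2.resize(im[y:y+h,x:x+w],(400,300),interpolation=cv2.INTER_CUBIC)
o=np.vstack([np.hstack([c(t,365,190),c(s,295,260,120,90)]),np.hstack([c(t,230,160),c(s,280,150)])])
o=cv2.convertScaleAbs(o,alpha=1.6)
cv2.imwrite('pics/crop0.png',o)
E
```

```text
(no output)
```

View pics/crop0.png

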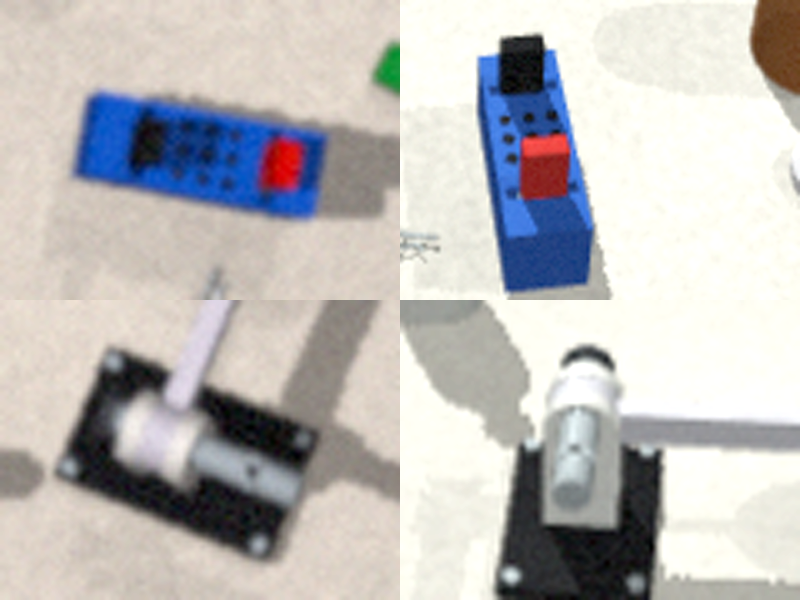

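Top left shows the red handle's top face at crop (284,163). The bottom row shows the hole as a dark spot at top crop (252,170) and side crop (174,150), which I'll triangulate now.

```bash
cat >> h.py <<'E'
def ray(n,p,T=None):
    c=camera_params(n);K=c['intrinsics']
    v=np.array([(p[0]-K[0,2])/K[0,0],(p[1]-K[1,2])/K[1,1],1.])
    if n!='wrist': R=c['R'];return -R.T@c['t'],R.T@v/np.linalg.norm(v)
    r=np.hypot(v[0],v[1]);d=np.array([np.sin(r)*v[0]/r,np.sin(r)*v[1]/r,np.cos(r)])
    M=c['tool_from_camera'];tp,tr=T
    return tp+tr@M[:3,3],tr@M[:3,:3]@d
def tri(rs):
    A=sum(np.eye(3)-np.outer(d,d) for o,d in rs);b=sum((np.eye(3)-np.outer(d,d))@o for o,d in rs)
    X=np.linalg.solve(A,b);return X,[np.linalg.norm((np.eye(3)-np.outer(d,d))@(X-o))*1e3 for o,d in rs]
def plane(r,z): o,d=r;return o+d*(z-o[2])/d[2]
def proj(n,X,T=None):
    c=camera_params(n);K=c['intrinsics'];X=np.asarray(X,float)
    if n!='wrist': v=c['R']@X+c['t'];v=v/v[2];return K[:2,:2]@v[:2]+K[:2,2]
    M=c['tool_from_camera'];tp,tr=T;v=M[:3,:3].T@(tr.T@(X-tp)-M[:3,3])
    a=np.arctan2(np.hypot(v[0],v[1]),v[2]);return K[0,0]*a*v[:2]/np.hypot(v[0],v[1])+K[:2,2]
E
python3 - <<'E'
from h import *
np.set_printoptions(precision=4,suppress=True)
tc=lambda x,y:(365+x/5-.4,190+y/5-.4)
tb=lambda x,y:(230+x/5-.4,160+y/5-.4)
sb=lambda x,y:(280+x/5-.4,150+y/5-.4)
sr=lambda x,y:(295+x/3.333-.4,260+y/3.333-.4)
print('hole',tri([ray('top',tb(252,170)),ray('side',sb(174,150))]),plane(ray('top',tb(252,170)),.096))
print('clip top',tri([ray('top',tc(284,163)),ray('side',sr(145,144))]),plane(ray('top',tc(284,163)),.104))
f=[plane(ray('top',tb(*p)),.008) for p in((110,50),(320,130),(275,258),(55,175))]
print('foot',f,np.mean(f,0))
def ang(a,b): return np.degrees(np.arctan2(*(b-a)[[1,0]]))
print(ang(f[0],f[1]),ang(f[3],f[2]),ang(f[3],f[0])-90,ang(f[2],f[1])-90)
k=[plane(ray('top',tc(*p)),.06) for p in((92,93),(327,131),(314,217),(75,178))]
print('rack',k,np.mean(k,0),ang(k[0],k[1]),ang(k[3],k[2]),ang(k[3],k[0])-90,ang(k[2],k[1])-90)
E
```

```text
hole (array([0.5786, 0.1312, 0.0924]), [np.float64(0.2970636124156496), np.float64(0.29706361241560425)]) [0.5779 0.131  0.096 ]
clip top (array([ 0.5027, -0.2865,  0.101 ]), [np.float64(0.8993173166533629), np.float64(0.8993173166533862)]) [ 0.5017 -0.2856  0.104 ]
foot [array([0.6606, 0.2288, 0.008 ]), array([0.6126, 0.0952, 0.008 ]), array([0.5314, 0.1214, 0.008 ]), array([0.5807, 0.2607, 0.008 ])] [0.5963 0.1765 0.008 ]
-109.74157253490043 -109.48043083806458 -111.77565953037822 -107.86727799355344
rack [array([ 0.5436, -0.1793,  0.06  ]), array([ 0.5235, -0.3218,  0.06  ]), array([ 0.4714, -0.3139,  0.06  ]), array([ 0.4919, -0.1694,  0.06  ])] [ 0.5076 -0.2461  0.06  ] -98.01963533046079 -98.09032571525798 -100.82132079164643 -98.63019352422326
```

The hole is near (0.578, 0.131, 0.094) and the clip's top near (0.502, -0.286, 0.102). Both heights fit the text (96 and 104 mm). The pin's yaw is about -109.6° and the rack's about -98.2°. I'll hover over the clip and look again with the wrist camera.

Call:
drive_tool(deltas=[[[294, 355, -20], -26], [[294, 355, -20], -26], [[294, 355, -20], -26], [[294, 355, -20], -26], [[294, 355, -20], -26], [[294, 355, -20], -26], [[294, 355, -20], -26], [[294, 355, -20], -26], [[294, 355, -20], -26], [[294, 355, -20], -26], [[294, 355, -20], -26], [[294, 355, -20], -26]], hand=1)

```text
time_s: 1.1
tcp_pos: [0.5049, -0.2816, 0.2105]
eef_rot: [[0.991, -0.135, 0.001], [-0.135, -0.991, 0.003], [0.001, -0.003, -1.0]]
force: [-0.1, -0.5, -0.0]
width: 1.0
finger_force: 0.0
```

Call:
drive_tool(deltas=[[[0, 0, 0], 0], [[0, 0, 0], 0], [[0, 0, 0], 0], [[0, 0, 0], 0]])

```text
time_s: 1.43
tcp_pos: [0.5008, -0.2885, 0.2112]
eef_rot: [[0.99, -0.142, -0.0], [-0.142, -0.99, -0.0], [-0.0, 0.0, -1.0]]
force: [-0.2, -0.2, 1.0]
width: 1.002
finger_force: 0.0
```

```bash
python3 - <<'E'
from h import *
s=status.read_state();print(s['time_s'],s['tcp_pos'],s['eef_rot'],s['force'])
T=(s['tcp_pos'],s['eef_rot'])
im=save('wrist','w1.png')
print(proj('wrist',(.502,-.286,.104),T))
cv2.imwrite('pics/w1b.png',cv2.convertScaleAbs(cv2.resize(im[:,:,::-1],(800,500),interpolation=cv2.INTER_CUBIC),alpha=1.5))
E
```

```text
1.4333 [ 0.50075085 -0.28852152  0.21117066] [[ 9.89797987e-01 -1.42477279e-01 -4.11844040e-04]
 [-1.42477363e-01 -9.89798044e-01 -1.82740514e-04]
 [-3.81606054e-04  2.39554645e-04 -9.99999898e-01]] [-0.21669874 -0.15718613  0.96715586]
[316.51662919 200.41383522]
```

View pics/w1b.png

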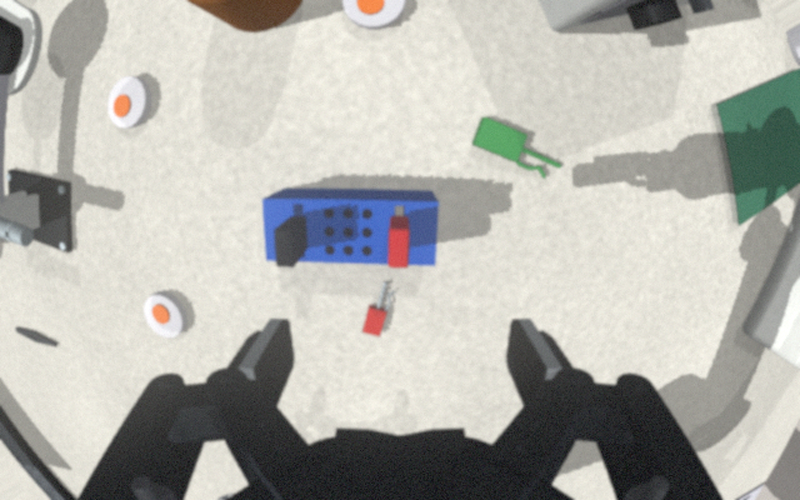

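The wrist view shows the red handle at (388–409, 215–268) in the 800-px picture, with its top face as the lower part. The rack runs level in the image. I'll segment it to refine the position.

```bash
python3 - <<'E'
from h import *
np.set_printoptions(precision=4,suppress=True)
im=cv2.imread('pics/w1.png').astype(int);b,g,r=im[...,0],im[...,1],im[...,2]
m=((r>90)&(g<60)&(b<70)).astype(np.uint8);m[225:]=0
for y in range(168,220,2):
    x=np.where(m[y,300:340])[0]
    if len(x): print(y,x[0]+300,x[-1]+300,int(r[y,300:340][x].mean()))
T=(np.array([.50075,-.28852,.21117]),np.array([[.989798,-.142477,0],[-.142477,-.989798,0],[0,0,-1.]]))
a=np.radians(-98.2);ux=np.array([np.cos(a),np.sin(a),0]);uy=np.array([-ux[1],ux[0],0])
c=np.array([.502,-.286,0])
for z in(.104,.06): print([proj('wrist',c+sx*.007*ux+sy*.014*uy+[0,0,z],T).round(1).tolist() for sx,sy in((-1,-1),(1,-1),(1,1),(-1,1))])
# rack top corners from wrist picture
P=[(264*.8,199*.8),(438*.8,194*.8),(435*.8,265*.8),(267*.8,262*.8)]
k=[plane(ray('wrist',p,T),.06) for p in P];print(k,np.mean(k,0))
E
```

```text
182 312 316 92
184 312 326 120
186 312 326 137
188 312 326 138
190 312 326 138
192 312 326 137
194 312 326 137
196 312 326 136
198 312 326 136
200 312 325 139
202 312 325 138
204 312 325 139
206 312 325 139
208 312 325 139
210 312 325 138
212 317 324 135
[[308.5, 216.0], [324.8, 216.0], [324.9, 184.4], [308.1, 184.4]]
[[310.0, 200.9], [324.1, 200.9], [324.2, 173.3], [309.7, 173.3]]
[array([ 0.5464, -0.1856,  0.06  ]), array([ 0.529 , -0.3224,  0.06  ]), array([ 0.472 , -0.3132,  0.06  ]), array([ 0.4942, -0.1757,  0.06  ])] [ 0.5104 -0.2492  0.06  ]
```

The clip is at about (0.503, -0.287), averaged over both cameras. The yaw is right, so I'll descend.

Call:
drive_tool(deltas=[[[1, 0, -20], 0], [[1, 0, -45], 0], [[1, 0, -70], 0], [[1, 0, -90], 0], [[1, 0, -108], 0], [[1, 0, -122], 0], [[1, 0, -133], 0], [[1, 0, -140], 0], [[1, 0, -143], 0], [[1, 0, -143], 0], [[1, 0, -143], 0], [[1, 0, -143], 0]])

```text
time_s: 2.48
tcp_pos: [0.5035, -0.2878, 0.0694]
eef_rot: [[0.99, -0.141, 0.002], [-0.141, -0.99, -0.001], [0.002, 0.001, -1.0]]
force: [0.1, 0.2, -0.2]
width: 0.999
finger_force: 0.0
```

Call:
drive_tool(deltas=[[[0, 0, 0], 0], [[0, 0, 0], 0], [[0, 0, 0], 0], [[0, 0, 0], 0], [[0, 0, 0], 0], [[0, 0, 0], 0], [[0, 0, 0], 0], [[0, 0, 0], 0], [[0, 0, 0], 0], [[0, 0, 0], 0], [[0, 0, 0], 0], [[0, 0, 0], 0]], hand=0)

```text
time_s: 3.48
tcp_pos: [0.5029, -0.2873, 0.0685]
eef_rot: [[0.99, -0.141, 0.0], [-0.141, -0.99, -0.0], [0.0, 0.0, -1.0]]
force: [0.3, 1.0, 2.6]
width: 0.16
finger_force: 58.5
```

Call:
drive_tool(deltas=[[[0, 0, 8], 0], [[0, 0, 25], 0], [[0, 0, 50], 0], [[0, 0, 80], 0], [[0, 0, 110], 0], [[0, 0, 110], 0], [[0, 0, 110], 0]])

```text
time_s: 4.07
tcp_pos: [0.5042, -0.2883, 0.1814]
eef_rot: [[0.99, -0.141, 0.005], [-0.141, -0.99, -0.003], [0.005, 0.002, -1.0]]
force: [0.1, -0.4, -0.3]
width: 0.157
finger_force: 58.4
```

Call:
drive_tool(deltas=[[[2, 30, 0], -1], [[4, 65, 0], -2], [[6, 105, 0], -3], [[8, 145, 0], -4], [[10, 185, 0], -5], [[12, 225, 0], -6], [[14, 265, 0], -7], [[16, 305, 0], -8], [[18, 345, 0], -9], [[19, 385, 0], -10], [[20, 415, 0], -11], [[20, 432, 0], -11.4]])

```text
time_s: 5.07
tcp_pos: [0.5211, 0.1478, 0.1764]
eef_rot: [[0.943, -0.332, -0.003], [-0.332, -0.943, 0.0], [-0.003, 0.001, -1.0]]
force: [-0.1, -0.3, 0.3]
width: 0.155
finger_force: 58.7
```

Call:
drive_tool(deltas=[[[0, 6, 0], 0], [[0, 6, 0], 0], [[0, 6, 0], 0], [[0, 6, 0], 0], [[0, 6, 0], 0]])

```text
time_s: 5.48
tcp_pos: [0.5226, 0.1493, 0.178]
eef_rot: [[0.942, -0.335, -0.001], [-0.335, -0.942, -0.001], [-0.0, 0.001, -1.0]]
force: [-0.1, 0.6, -1.4]
width: 0.157
finger_force: 58.7
```

```bash
python3 - <<'E'
from h import *
s=status.read_state();print(s['time_s'],s['force'],s['moment'],s['width'])
T=(s['tcp_pos'],s['eef_rot']);np.savez('w2.npz',p=T[0],R=T[1])
im=save('wrist','w2.png')[:,:,::-1]; t=save('top','t2.png'); si=save('side','s2.png')[:,:,::-1]
p=proj('wrist',(.578,.131,.096),T).astype(int);print(T[0],p)
x,y=p-[60,60]
a=cv2.resize(im[max(y,0):y+120,x:x+120],(480,480),interpolation=cv2.INTER_CUBIC)
b=cv2.resize(im[200:400,220:420],(310,310)); c=cv2.resize(si[110:230,240:360],(310,170)) 
o=np.zeros((490,800,3),np.uint8);o[:480,:480]=a;o[:310,485:795]=b;o[315:485,485:795]=c
cv2.imwrite('pics/w2b.png',cv2.convertScaleAbs(o,alpha=1.6));print(x,max(y,0))
E
```

```text
5.4833 [-0.07179131  0.56558807 -1.40043621] [-0.01325204  0.00044673  0.00816097] 0.1568160467621418
[0.52261152 0.14928352 0.17796701] [318 134]
258 74
```

View pics/w2b.png

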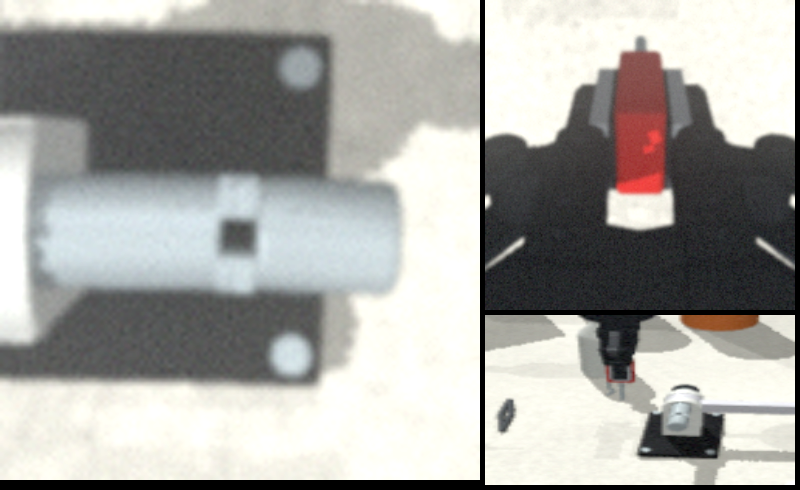

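The wrist view shows the hole clearly at crop (238,236), full-frame (317.1,132.6). The pin lies nearly level in the image. The leg tip shows above the handle at about (320,226).

```bash
python3 - <<'E'
from h import *
np.set_printoptions(precision=4,suppress=True)
d=np.load('w2.npz');T=(d['p'],d['R']);w=lambda x,y:(258+x/4-.4,74+y/4-.4)
h=ray('wrist',w(238,236),T)
r0=ray('top',(280,193.6));r1=ray('side',(314.4,179.6))
print('plane',plane(h,.096),'tri',tri([h,r0,r1]),tri([h,r1]))
def ang(a,b): return np.degrees(np.arctan2(*(b-a)[[1,0]]))
for a,b,z in(((60,173),(390,183),.085),((60,285),(390,294),.085),((0,32),(328,40),.008),((0,372),(318,382),.008)):
    print(ang(plane(ray('wrist',w(*a),T),z),plane(ray('wrist',w(*b),T),z)))
for dx in(-.003,0,.003):print('tip',proj('wrist',T[0]+T[1]@np.array([dx,0,.0525]),T),'top',proj('wrist',T[0]+T[1]@np.array([dx,0,-.0355]),T))
im=cv2.imread('pics/w2.png');g=cv2.resize(im[205:325,260:380],(600,600),interpolation=cv2.INTER_CUBIC)
s=cv2.imread('pics/s2.png');p=proj('side',T[0]).astype(int);print(p)
s=cv2.resize(s[p[1]-20:p[1]+40,p[0]-15:p[0]+5],(200,600),interpolation=cv2.INTER_CUBIC)
cv2.imwrite('pics/w2c.png',cv2.convertScaleAbs(np.hstack([g,s]),alpha=1.8))
E
```

```text
plane [0.5797 0.1312 0.096 ] tri (array([0.5789, 0.1313, 0.0921]), [np.float64(0.5471234656500895), np.float64(0.5943139831785784), np.float64(0.12775479929032407)]) (array([0.5792, 0.1314, 0.0921]), [np.float64(0.25290529433439907), np.float64(0.25290529433441994)])
-111.56088200264658
-111.32706703869269
-112.0404460554467
-111.76192774984317
tip [320.1648 229.5402] top [320.5124 308.1243]
tip [320.1646 225.4574] top [320.5175 302.532 ]
tip [320.1644 221.3312] top [320.5225 296.7888]
[291 152]
```

View pics/w2c.png

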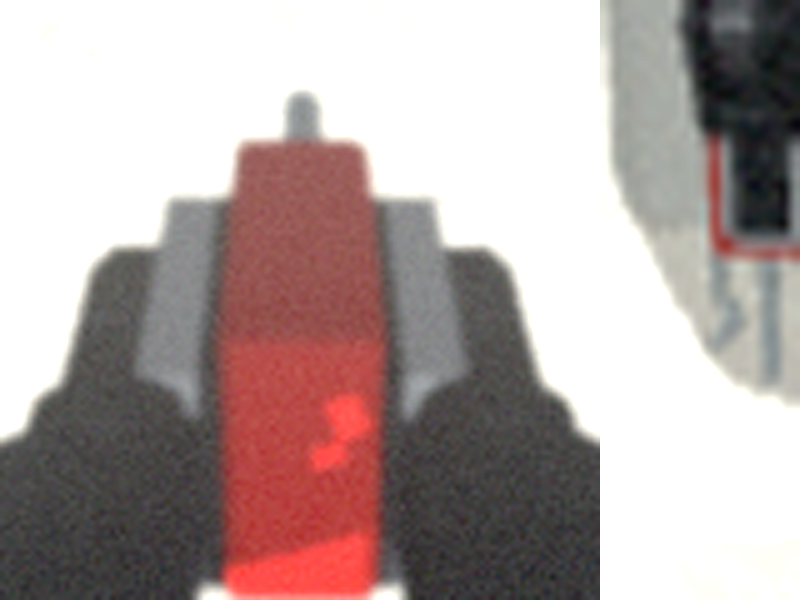

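The tip's position matches the leg lying on the tool axis. The bow is on the robot's side, away from the lamp arm. I'll move over the hole.

Call:
drive_tool(deltas=[[[8, -3, 0], -0.3], [[20, -6, 0], -0.6], [[32, -10, 0], -0.9], [[44, -14, 0], -1.2], [[52, -17, -4], -1.2], [[56, -18, -10], -1.2], [[56, -18, -16], -1.2], [[56, -18, -20], -1.2], [[56, -18, -22], -1.2], [[56, -18, -22], -1.2], [[56, -18, -22], -1.2], [[56, -18, -22], -1.2]])

```text
time_s: 6.63
tcp_pos: [0.5786, 0.133, 0.1566]
eef_rot: [[0.936, -0.353, 0.0], [-0.353, -0.936, 0.0], [0.0, -0.0, -1.0]]
force: [-0.1, 0.3, -0.4]
width: 0.158
finger_force: 58.7
```

```bash
python3 - <<'E'
from h import *
s=status.read_state();print(s['time_s'],s['tcp_pos'],s['force'],s['moment'])
T=(s['tcp_pos'],s['eef_rot'])
si=save('side','s3.png')[:,:,::-1];w=save('wrist','w3.png')[:,:,::-1];t=save('top','t3.png')[:,:,::-1]
p=proj('side',(.579,.1312,.096)).astype(int)
a=cv2.resize(si[p[1]-32:p[1]+28,p[0]-20:p[0]+20],(400,600),interpolation=cv2.INTER_CUBIC)
b=cv2.resize(w[200:260,300:340],(400,600),interpolation=cv2.INTER_CUBIC)
print(p,proj('wrist',(.579,.1312,.096),T))
cv2.imwrite('pics/c3.png',cv2.convertScaleAbs(np.hstack([a,b]),alpha=1.5))
E
```

```text
6.6333 [0.57858902 0.13300533 0.15657365] [-0.10782525  0.29924728 -0.41809439] [ 0.00265228  0.03652498 -0.00380382]
[314 178] [322.40844395 219.85743473]
```

View pics/c3.png

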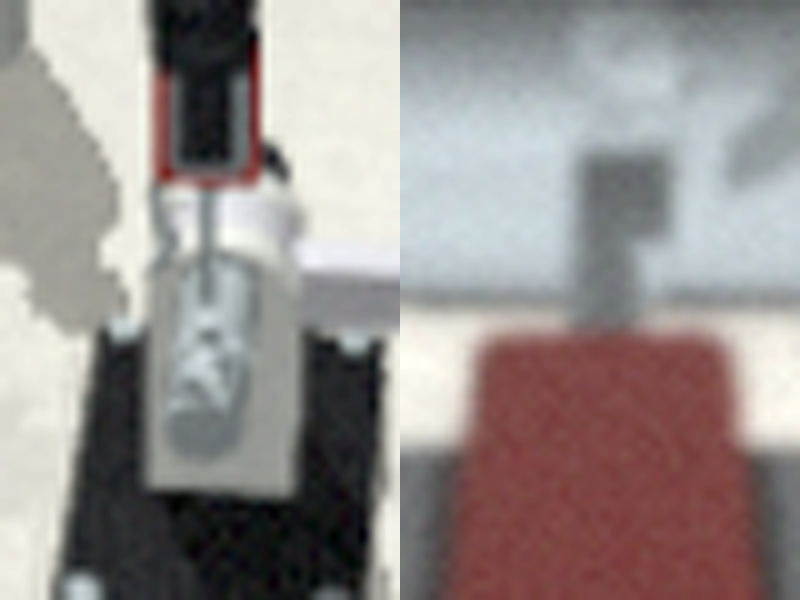

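The wrist crop shows the hole's centre at (627,195) and the leg at x = 606, so the leg is about 1.8 mm short towards the free end. I'll correct by about (+1, -2) mm and feel downwards.

Call:
drive_tool(deltas=[[[1, -2, 0], 0], [[1, -2, -1], 0], [[1, -2, -2], 0], [[1, -2, -3], 0], [[1, -2, -4], 0], [[1, -2, -5], 0], [[1, -2, -6], 0], [[1, -2, -7], 0], [[1, -2, -8], 0], [[1, -2, -9], 0], [[1, -2, -9], 0]])

```text
time_s: 7.7
tcp_pos: [0.5795, 0.1308, 0.147]
eef_rot: [[0.936, -0.353, -0.0], [-0.353, -0.936, -0.0], [-0.0, 0.0, -1.0]]
force: [0.1, -0.4, -0.4]
width: 0.159
finger_force: 58.7
```

Call:
drive_tool(deltas=[[[0, 0, -0.5], 0], [[0, 0, -1], 0], [[0, 0, -1.5], 0], [[0, 0, -2], 0], [[0, 0, -2.5], 0], [[0, 0, -3], 0], [[0, 0, -3], 0]])

```text
time_s: 8.28
tcp_pos: [0.5796, 0.1308, 0.1441]
eef_rot: [[0.936, -0.353, -0.0], [-0.353, -0.936, -0.0], [-0.0, 0.0, -1.0]]
force: [1.2, -0.4, -0.9]
width: 0.153
finger_force: 58.7
```

Call:
drive_tool(deltas=[[[0, 0, -1], 0], [[0, 0, -2], 0], [[0, 0, -3], 0], [[0, 0, -4], 0], [[0, 0, -5], 0], [[0, 0, -6], 0], [[0, 0, -7], 0], [[0, 0, -8], 0], [[0, 0, -8], 0]])

```text
time_s: 9.03
tcp_pos: [0.5795, 0.1307, 0.136]
eef_rot: [[0.936, -0.353, -0.0], [-0.353, -0.936, -0.0], [-0.0, 0.0, -1.0]]
force: [0.0, -0.4, -0.8]
width: 0.157
finger_force: 58.7
```

Call:
drive_tool(deltas=[[[0, 0, -1], 0], [[0, 0, -2], 0], [[0, 0, -3], 0], [[0, 0, -4], 0], [[0, 0, -5], 0], [[0, 0, -6], 0], [[0, 0, -7], 0], [[0, 0, -8], 0], [[0, 0, -8], 0]])

```text
time_s: 9.78
tcp_pos: [0.5795, 0.1307, 0.128]
eef_rot: [[0.936, -0.353, -0.0], [-0.353, -0.936, -0.0], [-0.0, 0.0, -1.0]]
force: [-1.1, -0.8, -0.2]
width: 0.157
finger_force: 58.7
```

Call:
drive_tool(deltas=[[[0, 0, -1], 0], [[0, 0, -2], 0], [[0, 0, -3], 0], [[0, 0, -4], 0], [[0, 0, -4], 0]])

```text
time_s: 10.2
tcp_pos: [0.5791, 0.1311, 0.1242]
eef_rot: [[0.936, -0.353, -0.001], [-0.353, -0.936, 0.001], [-0.001, -0.0, -1.0]]
force: [-2.7, 2.0, 2.3]
width: 0.156
finger_force: 59.0
```

Call:
drive_tool(deltas=[[[0, 0, -1], 0], [[0, 0, -2], 0], [[0, 0, -3], 0], [[0, 0, -3], 0]])

```text
time_s: 10.53
tcp_pos: [0.5786, 0.1312, 0.1211]
eef_rot: [[0.936, -0.353, -0.002], [-0.353, -0.936, 0.001], [-0.002, 0.0, -1.0]]
force: [-4.0, 2.5, 1.0]
width: 0.156
finger_force: 58.9
```

Call:
drive_tool(deltas=[[[0, 0, -1], 0], [[0, 0, -2], 0], [[0, 0, -3], 0], [[0, 0, -3], 0]])

```text
time_s: 10.87
tcp_pos: [0.5782, 0.1311, 0.1172]
eef_rot: [[0.935, -0.353, -0.003], [-0.353, -0.935, 0.001], [-0.003, 0.001, -1.0]]
force: [-4.4, 1.8, 0.5]
width: 0.155
finger_force: 58.7
```

Call:
drive_tool(deltas=[[[0, 0, -1], 0], [[0, 0, -2], 0], [[0, 0, -3], 0], [[0, 0, -4], 0], [[0, 0, -4], 0]])

```text
time_s: 11.28
tcp_pos: [0.5784, 0.1307, 0.113]
eef_rot: [[0.936, -0.353, -0.003], [-0.353, -0.936, -0.0], [-0.003, 0.001, -1.0]]
force: [-4.7, 1.4, -2.3]
width: 0.155
finger_force: 58.6
```

Call:
drive_tool(deltas=[[[0, 0, -1], 0], [[0, 0, -2], 0], [[0, 0, -3], 0], [[0, 0, -4], 0], [[0, 0, -4], 0]])

```text
time_s: 11.7
tcp_pos: [0.5791, 0.1307, 0.1095]
eef_rot: [[0.936, -0.353, -0.001], [-0.353, -0.936, -0.0], [-0.001, 0.001, -1.0]]
force: [-3.7, 2.1, -2.9]
width: 0.156
finger_force: 58.6
```

Call:
drive_tool(deltas=[[[0, 0, -1], 0], [[0, 0, -2], 0], [[0, 0, -3], 0], [[0, 0, -3], 0]])

```text
time_s: 12.03
tcp_pos: [0.5798, 0.1307, 0.107]
eef_rot: [[0.936, -0.353, 0.0], [-0.353, -0.936, 0.0], [0.0, -0.0, -1.0]]
force: [-2.9, 2.1, -2.3]
width: 0.155
finger_force: 58.6
```

Call:
drive_tool(deltas=[[[0, 0, -0.5], 0], [[0, 0, -1], 0], [[0, 0, -1], 0]])

```text
time_s: 12.28
tcp_pos: [0.5799, 0.1307, 0.1063]
eef_rot: [[0.936, -0.353, 0.001], [-0.353, -0.936, -0.0], [0.0, -0.0, -1.0]]
force: [-3.4, 2.3, -1.0]
width: 0.155
finger_force: 58.6
```

Call:
drive_tool(deltas=[[[0, 0, -0.5], 0], [[0, 0, -1], 0], [[0, 0, -1], 0]])

```text
time_s: 12.53
tcp_pos: [0.58, 0.1308, 0.1054]
eef_rot: [[0.936, -0.353, 0.001], [-0.353, -0.936, 0.0], [0.001, -0.0, -1.0]]
force: [-2.8, 0.9, -0.1]
width: 0.152
finger_force: 58.6
```

Call:
drive_tool(deltas=[[[0, 0, -0.5], 0], [[0, 0, -0.5], 0], [[0, 0, -0.5], 0]])

```text
time_s: 12.78
tcp_pos: [0.58, 0.1308, 0.1049]
eef_rot: [[0.936, -0.353, 0.001], [-0.353, -0.936, 0.0], [0.001, -0.0, -1.0]]
force: [-2.7, 1.7, -1.2]
width: 0.159
finger_force: 58.6
```

Call:
drive_tool(deltas=[[[0, 0, -0.5], 0], [[0, 0, -0.5], 0], [[0, 0, -0.5], 0]])

```text
time_s: 13.03
tcp_pos: [0.58, 0.1307, 0.1044]
eef_rot: [[0.936, -0.353, 0.001], [-0.353, -0.936, 0.0], [0.001, -0.0, -1.0]]
force: [-2.1, 0.8, 0.9]
width: 0.153
finger_force: 58.7
```

Call:
drive_tool(deltas=[[[0, 0, -0.5], 0], [[0, 0, -0.5], 0], [[0, 0, -0.5], 0]])

```text
time_s: 13.28
tcp_pos: [0.58, 0.1308, 0.1043]
eef_rot: [[0.936, -0.353, 0.001], [-0.353, -0.936, 0.0], [0.001, -0.0, -1.0]]
force: [-3.5, 0.6, 4.5]
width: 0.159
finger_force: 59.2
```

The handle met the pin at the predicted height with about 4.5 N. I'll let go, opening partly and then fully, and retreat straight up.

Call:
drive_tool(deltas=[[[0, 0, 0], 0], [[0, 0, 0], 0], [[0, 0, 0], 0], [[0, 0, 0], 0], [[0, 0, 0], 0], [[0, 0, 0], 0]], hand=0.6)

```text
time_s: 13.78
tcp_pos: [0.5799, 0.1307, 0.1037]
eef_rot: [[0.936, -0.353, 0.0], [-0.353, -0.936, -0.0], [0.0, -0.0, -1.0]]
force: [0.5, 0.3, -0.1]
width: 0.602
finger_force: 0.0
```

Call:
drive_tool(deltas=[[[0, 0, 5], 0], [[0, 0, 20], 0], [[0, 0, 45], 0], [[0, 0, 75], 0], [[0, 0, 105], 0], [[-30, 0, 110], 0], [[-60, 0, 110], 0], [[-80, 0, 110], 0], [[-80, 0, 110], 0], [[-80, 0, 110], 0], [[-80, 0, 110], 0]])

```text
time_s: 14.7
tcp_pos: [0.5004, 0.1308, 0.2144]
eef_rot: [[0.936, -0.353, 0.002], [-0.353, -0.936, 0.0], [0.001, -0.001, -1.0]]
force: [-0.8, -0.6, 0.2]
width: 0.601
finger_force: 0.0
```

```bash
python3 - <<'E'
from h import *
s=status.read_state();print(s['time_s'],s['tcp_pos'],s['force'])
T=(s['tcp_pos'],s['eef_rot'])
si=save('side','s4.png')[:,:,::-1];w=save('wrist','w4.png')[:,:,::-1]
p=proj('wrist',(.579,.131,.11),T).astype(int)
a=cv2.resize(si[140:220,280:340],(400,533),interpolation=cv2.INTER_CUBIC)
b=cv2.resize(w[max(p[1]-53,0):p[1]+54,p[0]-40:p[0]+40],(400,533),interpolation=cv2.INTER_CUBIC)
cv2.imwrite('pics/c4.png',cv2.convertScaleAbs(np.hstack([a,b]),alpha=1.5))
for z in(.096,.14): print(z,((proj('side',(.5796,.131,z))-[280,140])*6.67).round())
E
```

```text
14.7 [0.50039703 0.13083419 0.21436901] [-0.75957899 -0.57665566  0.2023139 ]
0.096 [231. 257.]
0.14 [231. 169.]
```

View pics/c4.png

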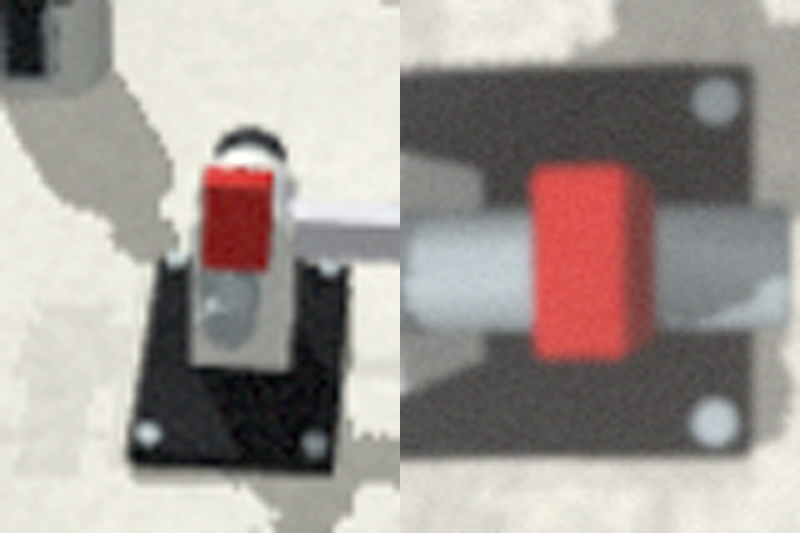

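Both crops show the handle sitting square on the pin: the side crop has it at (238,220), with its top at the expected row. The gripper is clear.

```bash
python3 -c "
from plant import robot
print(robot.job_done())"
```

```text
the job is handed in; nothing more can be done
None
```

The R-clip's leg is down through the pin's cross hole and its handle sits on the pin. I felt the bow pass over with no more than about 6 N, and the gripper has let go; the job is handed in at about 15 s, with no verdict returned.

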